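Move a stretcher frame to the other swing hook and fold the empty hook away

TASK

The small wooden stretcher frame has to go on the other hook: swing that folded hook fully out, lift the frame off its present hook and hang it by its top bar, upright, on the hook you opened. Then fold the emptied hook fully flat against its board. Treat the weak hooks gently: push until you feel the stop and no harder, set the frame down softly, and leave everything else on the table where it is.

Things in the scene. Friction and masses are not known exactly. Their poses are not given: they have to be found in the camera images.
- board_from: plywood board fixed to the table: upright plate 18 mm thick (x), 80 wide (y), top edge 215 mm up, on a foot 130 x 120 x 12. Origin on the table under the plate's middle; x points out of the face with the hook (face at x = +9 mm; it looks away from the robot, give or take the yaw), y along the face, z up. Frame hangs here at the start.
- board_to: plywood board fixed to the table: upright plate 18 mm thick (x), 80 wide (y), top edge 215 mm up, on a foot 130 x 120 x 12. Origin on the table under the plate's middle; x points out of the face with the hook (face at x = +9 mm; it looks away from the robot, give or take the yaw), y along the face, z up. Its hook starts folded.
- hook_from (a joint): aluminium swing hook: bar 8 mm thick, 14 high, 115 long from its upright pin, end lip (last 8 mm) 11 mm above bar top. 0 rad = folded flat, bar along board +y, end 40 to 60 mm past the board's edge, where a closed fingertip gets behind it; swings level outward to 1.571 = unfolded, along board +x. Hard stops, no spring; stiff hinge: 3.5 N at 100 mm. Starts out, bearing the frame.
- hook_to (a joint): aluminium swing hook: bar 8 mm thick, 14 high, 115 long from its upright pin, end lip (last 8 mm) 11 mm above bar top. 0 rad = folded flat, bar along board +y, end 40 to 60 mm past the board's edge, where a closed fingertip gets behind it; swings level outward to 1.571 = unfolded, along board +x. Hard stops, no spring; stiff hinge: 3.5 N at 100 mm. Starts folded or ajar.
- pin_from (a point): nominal place of the board_from hook's pin, at the bar's mid-height. Mounts sit on hand-set studs: the real pin is off by up to 12 mm in board x, 10 in y, 8 in z, not measured, to be felt. The weak hook bears at most 24 N: push it with closed fingers, never pinch it; meet its stop, and set the frame on it, at about 10 mm/s (faster jolts it), and press no further.
- pin_to (a point): nominal place of the board_to hook's pin, at the bar's mid-height. Mounts sit on hand-set studs: the real pin is off by up to 12 mm in board x, 10 in y, 8 in z, not measured, to be felt. The weak hook bears at most 24 N: push it with closed fingers, never pinch it; meet its stop, and set the frame on it, at about 10 mm/s (faster jolts it), and press no further.
- frame: open pine stretcher frame, no canvas: 160 mm wide (y), 150 high, 16 thick (x), about 220 g; top bar 28 high, opening 116 x 98. Origin at the top bar's middle; z up. It hangs with the bar's flat underside (14 mm below origin) on the hook's bar, which passes through the opening. Gripped across its thickness by the top bar's upper 15 mm, the fingertips stay above the hook's lip.
- pencil_pot: black pot 68 mm across, 90 mm high, with coloured pencils standing in it to about 145 mm; bystander; origin at the centre of its underside
- tape_roll: cardboard-brown tape roll lying flat, 84 mm across, 24 mm high; bystander; origin at the centre of its underside
- eraser: white eraser 55 x 24 x 14 mm; bystander; origin at the centre of its underside
- pencil: blue pencil lying on the table, 180 mm long, 8 mm thick; bystander; origin at the centre of its underside
- tub: clear open plastic tub 110 x 85 x 45 mm; bystander; origin at the centre of its underside
- scissors: scissors lying flat, orange handles, 160 mm; bystander; origin at the centre of its underside
- paint_bottle: white paint bottle with a red label, 60 mm across, 150 mm high; bystander; origin at the centre of its underside
- jar: glass jar 70 mm across, 90 mm high; bystander; origin at the centre of its underside
Mind the look-alikes: they are no part of the job. What is shaped like the frame but green is not meant.

How it is judged:
By the outcome, as a careful person would: the job done as asked, in the order asked, and still so for the second after the job is handed in, with the robot touching nothing.
It also fails if it takes over 72 s, if anything falls off the work surface, if the arm or the gripper's body presses on something with over 40 N, if the wrist force passes 120 N, or if a joint passes its speed limit or range.

ROBOT

A 6-joint arm with a two-finger parallel gripper is mounted at the origin on the work surface. World frame = base frame: x ahead of the robot, y to its left, z up, the work surface at z = 0. Lengths are in mm, angles in rad, forces in N, time in s.
With the tool pointing down it reaches from about 350 to 950 mm from the base axis. Payload 17.4 kg.
Tool frame: the origin (TCP) lies at the very end of the fingers, on their centre line; the grasp point (between the pads) lies env.grip_point_offset behind it (env.grip_point_offset is the distance from the TCP to the grasp point, in mm); z points along the fingers, y is the line along which they close (so a half turn about z gives the same grasp; the last joint's range is limited). The gripper opens to 93 mm and grips with 3 to 60 N. Pads are 15 mm wide; open, the fingers measure 128 mm over their backs; the gripper's body (75 mm by 188 mm) begins 65 mm behind the grasp point.
Start: joints at [-1.318, 0.116, 1.442, -0, 1.584, -0.038], TCP at [193.526, -646.669, 218.646] pointing down, gripper open.
Joint ranges: [-2.83, 2.83], [-0.83, 2.19], [0.07, 2.5], [-1.14, 4.28], [0.01, 3], [-2.97, 2.97]. Speed limits (rad/s): [1.89, 1.89, 2.22, 3.14, 3.14, 3.14].

INTERFACE

Orientations are given as a unit quaternion [x, y, z, w].
In Python, from rig import env gives the robot as it stands. Calls block until the motion is done:
- env.goto(position, orientation): joint-space move of the TCP to a pose.
- env.servo_line(position, frame=None, feed=150): straight line of the TCP; frame=None keeps the orientation; feed is the mean speed in mm/s.
- env.move_joints(angles): joint-space move.
- env.gripper_open() and env.clamp(): open the fingers fully, or close them until they stop; the grip force is fixed at half the most.
- env.wait(seconds).
- env.solve_ik(position, orientation): joint angles nearest the present ones, or None.
- env.grab_frame(name): name is "scene" or "top" or "wrist"; returns the picture (400x640x3 uint8, blue, green, red); there is no depth.
- env.camera_model(name): a dict with "vertical_fov" (degrees; the focal length in pixels is half the picture's height over the tangent of half this angle, whatever the lens; pixels are square), "cx", "cy" (the principal point, pixels), "k1" (the pictures are not rectified: a ray, as slopes to the right and down, at radius r is drawn at 1 + k1 r^2 times it, then the intrinsics apply), "xyz" and "rotation" of the camera in the world; the wrist camera has in their place "tool_from_camera" (4x4, takes a point from camera to tool coordinates, whose origin is the TCP and whose axes are the flange's). Camera axes: x right, y down, z forward; pixel columns grow to the right and rows downward; lengths in mm; the calibration is good to about 2 mm. A picture is of the moment at which its call begins: read the wrist's pose just before it. camera_model takes no time and is no camera call.
A pose or a line that the arm cannot do raises env.IKError and nothing moves.
- env.sign_off(): hands the job in; it is judged then, once.
Trained networks look in the newest picture that a camera, given by its name, has taken for a name from the list of things; names that differ only in an ending like _2 or _b are one class to them, and where a whole thing is asked for, a point or a joint stands for the part that bears it (a point fixed in the world has none). Each returns a list of dicts, best first, with "score" (0 to 1); they miss things now and then, are a little off and sometimes report something else, mostly with a low value. They report only what shows in the picture. A call takes as long as a camera call. They do not tell look-alikes from the thing itself.
- env.spot_in(camera, thing): "extent" ([left, top, right, bottom] in pixels, round what is visible of it).
- env.silhouettes(camera, thing): "mask" (400x640 bool, what is visible of it) and "extent" ([left, top, right, bottom] in pixels, round what is visible of it).
Readings, each from a call of its own:
- env.current_time(): time.
- env.current_joint_positions(): joint angles.
- env.current_joint_velocities(): joint speeds.
- env.current_effort(): joint torques, N m.
- env.current_tool_pos(): TCP position.
- env.current_tool_rot(): TCP orientation.
- env.current_wrist_force(): force on the tool from outside, world axes, zero at the start.
- env.current_torque(): the same for the moment, N m.
- env.current_finger_gap(): opening from 0.0 (shut) to 1.0 (fully open).
- env.current_gripper_force(): force on a finger pad.
Only numpy, scipy, OpenCV 4.12 (cv2) and the standard library are available. Lean on these libraries where they do the work, as an engineer would, in place of code of your own. Each camera call takes 0.05 s, during which the arm holds its last target. There are 200 camera calls.

## Working session

There is one attempt and no reset: what is moved stays moved. The work goes in short steps, each a Python script; the robot and the scene stay as the last script left them, time stands still between calls to the robot, and variables do not carry over. Pictures are saved under pics/ and viewed, at most 10 in all, crops included, and the job is handed in when it is done.

```bash
ls; mkdir -p pics; python3 - <<'E'
from rig import env
import cv2,numpy as np
for n in ("scene","top"):
    im=env.grab_frame(n); cv2.imwrite(f"pics/{n}0.png",im)
    m=env.camera_model(n); print(n,m)
    for t in ("board_from","hook_from","frame","pin_to"):
        try:
            for d in env.spot_in(n,t): print(n,t,round(d["score"],2),d["extent"])
        except Exception as e: print(t,e)
print(env.grip_point_offset,env.current_tool_rot(),env.current_time(),env.camera_model("wrist"))
E
```

```text
pics
scene {'vertical_fov': 51.33198379721041, 'cx': 321.0387995204093, 'cy': 196.45743873255157, 'k1': -0.012950006396108124, 'xyz': array([1200.61571417,   34.94888422,  886.62407467]), 'rotation': array([ 0.64179641,  0.67528932, -0.26424318, -0.24951401])}
scene board_from 0.56 [241.0, 154.8, 291.7, 235.1]
scene hook_from 0.48 [231.5, 179.5, 247.4, 218.7]
scene frame 0.88 [219.6, 109.9, 243.5, 180.0]
scene frame 0.63 [203.7, 181.0, 278.0, 236.6]
scene frame 0.6 [290.0, 292.0, 330.9, 348.5]
scene pin_to 0.79 [365.5, 158.3, 418.7, 238.6]
top {'vertical_fov': 53.81113829716654, 'cx': 313.64646373059605, 'cy': 191.01689811455958, 'k1': -0.04368906947719111, 'xyz': array([ 460.61645213,  -11.27465283, 1294.33782423]), 'rotation': array([ 0.70706006, -0.70683764,  0.00373709, -0.02080011])}
top hook_from 0.62 [302.6, 172.4, 326.4, 195.9]
top hook_from 0.52 [388.8, 152.3, 390.1, 189.8]
top frame 0.78 [355.7, 158.3, 417.2, 175.6]
top frame 0.77 [396.5, 246.1, 437.3, 299.5]
top pin_to 0.56 [238.6, 183.7, 284.7, 228.7]
top pin_to 0.56 [322.1, 144.6, 370.9, 149.4]
top pin_to 0.19 [218.1, 113.4, 245.7, 140.9]
18.8 [ 9.89449895e-01  1.44875471e-01 -2.05210073e-05 -5.81049334e-05] 0.5 {'vertical_fov': 71.80148156487405, 'cx': 319.25131163180754, 'cy': 202.67181831026872, 'k1': -0.031469764246120885, 'tool_from_camera': array([[ 8.58475815e-05, -9.66088368e-01, -2.58211652e-01,
         7.12556746e+01],
       [ 9.99999750e-01,  2.64157743e-04, -6.55865689e-04,
         7.09676249e-02],
       [ 7.01832820e-04, -2.58211532e-01,  9.66088149e-01,
        -1.65333014e+02],
       [ 0.00000000e+00,  0.00000000e+00,  0.00000000e+00,
         1.00000000e+00]])}
```

View pics/scene0.png

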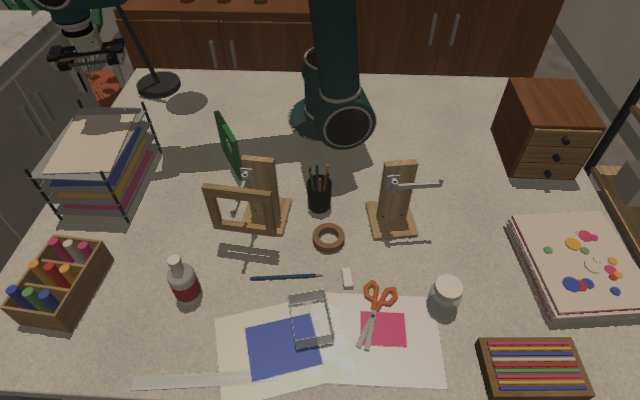

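View pics/top0.png

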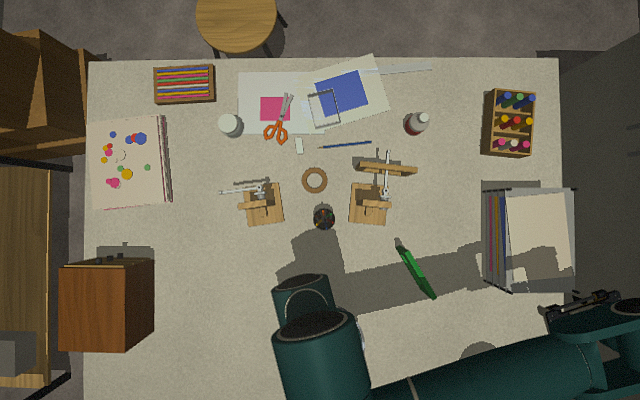

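Top view: board_to is at about (262,200) with its hook folded to the left. board_from is at about (370,200), and its hook carries the frame at (387,168). The green look-alike is at (415,268). Next I'll take closer wrist views.

```bash
cat > h.py <<'E'
from rig import env
import numpy as np, cv2, pickle
from scipy.spatial.transform import Rotation as R
def down(yaw): return R.from_matrix(np.array([[np.cos(yaw),np.sin(yaw),0],[np.sin(yaw),-np.cos(yaw),0],[0,0,-1]])).as_quat()
def cam(name,T=None):
    m=env.camera_model(name); f=200/np.tan(np.radians(m["vertical_fov"]/2))
    if name=="wrist": M=T@m["tool_from_camera"]; Rm,c=M[:3,:3],M[:3,3]
    else: Rm,c=R.from_quat(m["rotation"]).as_matrix(),np.array(m["xyz"])
    return dict(f=f,cx=m["cx"],cy=m["cy"],k=m["k1"],R=Rm,c=c)
def proj(C,P):
    p=(np.atleast_2d(P)-C["c"])@C["R"]; s=p[:,:2]/p[:,2:]
    s=s*(1+C["k"]*(s**2).sum(1,keepdims=True))
    return s*C["f"]+[C["cx"],C["cy"]]
def ray(C,uv):
    d=(np.array(uv,float)-[C["cx"],C["cy"]])/C["f"]; s=d.copy()
    for _ in range(20): s=d/(1+C["k"]*(s@s))
    v=C["R"]@np.array([*s,1]); return C["c"],v/np.linalg.norm(v)
def atz(C,uv,z):
    c,v=ray(C,uv); return c+v*(z-c[2])/v[2]
def tri(obs):
    A=0;b=0
    for C,uv in obs:
        c,v=ray(C,uv);Q=np.eye(3)-np.outer(v,v);A=A+Q;b=b+Q@c
    X=np.linalg.solve(A,b); return X,[np.linalg.norm(proj(C,X)[0]-uv) for C,uv in obs]
def toolT():
    T=np.eye(4);T[:3,:3]=R.from_quat(env.current_tool_rot()).as_matrix();T[:3,3]=env.current_tool_pos();return T
def shot(key):
    T=toolT(); im=env.grab_frame("wrist"); pickle.dump((T,im),open(f"pics/{key}.pkl","wb")); return T,im
def F(): return np.array(env.current_wrist_force())
E
python3 - <<'E'
from h import *
C=cam("top")
for uv in [(262,190),(370,188),(387,168)]: print(atz(C,uv,205))
ims=[]
for k,(x,y) in enumerate([(530,-250),(530,-130),(530,40),(530,150)]):
    env.goto([x,y,370],down(np.pi/2)); T,im=shot(f"w{k}"); ims.append(im); print(env.current_time(),T[:3,3],env.current_joint_positions()[5])
big=np.vstack([np.hstack(ims[:2]),np.hstack(ims[2:])]); cv2.imwrite("pics/w.png",cv2.resize(big,(800,500),interpolation=cv2.INTER_AREA))
E
```

```text
[501.2797147  158.52857184 205.        ]
[ 506.75427864 -140.54418475  205.        ]
[ 562.07901255 -187.74051598  205.        ]
2.5083 [ 529.74120752 -250.7200277   369.53748032] -0.48410117528093993
3.1083 [ 529.95826006 -129.81956518  370.06635058] -0.2876831327582654
3.875 [530.24366439  39.30027236 369.81736154] 0.026463492860558126
4.4417 [530.30557191 149.56421475 369.785306  ] 0.2287298195144332
```

View pics/w.png

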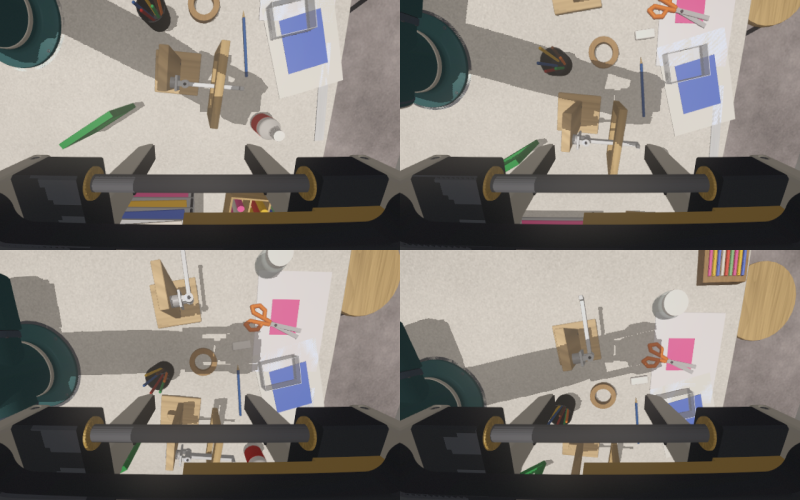

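Wrist views show both boards, the frame and the hooks clearly. I'll enlarge them so I can pick pixels.

```bash
python3 - <<'E'
from h import *
t=[]
for k,(x,y) in enumerate([(235,60),(235,145),(220,0),(225,70)]):
    T,im=pickle.load(open(f"pics/w{k}.pkl","rb")); c=cv2.resize(im[y:y+150,x:x+200],None,fx=2,fy=2,interpolation=cv2.INTER_CUBIC)
    c=cv2.convertScaleAbs(c,alpha=1.3)
    for i in range(0,200,20):
        cv2.line(c,(2*i,0),(2*i,6 if (x+i)%100 else 14),(0,0,255),1)
        if i<150: cv2.line(c,(0,2*i),(6,2*i),(0,0,255),1)
        if i%40==0:
            cv2.putText(c,str(x+i),(2*i,16),0,.35,(255,0,0),1); cv2.putText(c,str(y+i),(8,2*i+4),0,.35,(255,0,0),1)
    t.append(c)
cv2.imwrite("pics/z.png",np.vstack([np.hstack(t[:2]),np.hstack(t[2:])]))
E
```

```text
(no output)
```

View pics/z.png

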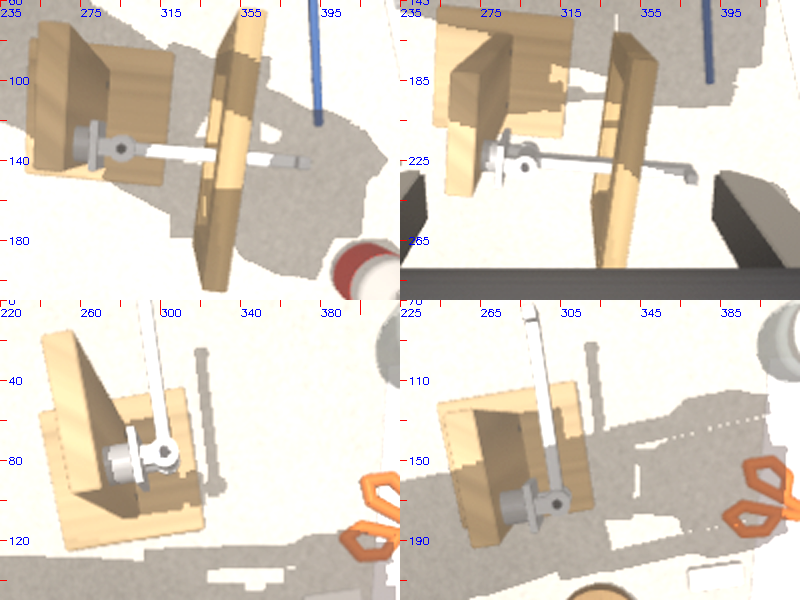

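```bash
python3 - <<'E'
from h import *
from scipy.optimize import least_squares
W=[cam("wrist",pickle.load(open(f"pics/w{k}.pkl","rb"))[0]) for k in range(4)]
loc=np.array([[-9,40,215],[9,40,215],[9,-40,215],[-9,-40,215]])
def pose(p,L): c,s=np.cos(p[2]),np.sin(p[2]); L=np.atleast_2d(L); return np.c_[p[0]+c*L[:,0]-s*L[:,1],p[1]+s*L[:,0]+c*L[:,1],L[:,2]]
def fit(a,b,ka,kb,g):
    r=least_squares(lambda p:np.r_[(proj(W[ka],pose(p,loc))-a).ravel(),(proj(W[kb],pose(p,loc))-b).ravel()],g,loss='soft_l1',x_scale=[100,100,1]); print(r.x.round(3),r.fun.round(1)); return r.x
pf=fit([(254,71),(271,74),(270,146),(251.5,144)],[(260.5,181),(275,180),(272,242.5),(258,242.5)],0,1,[470,-150,0])
pt=fit([(240.5,16.5),(256,15),(271.5,94),(255,96)],[(248.5,127.5),(263.5,126),(275,192.5),(261,193.5)],2,3,[470,150,0])
np.savez("pose.npz",pf=pf,pt=pt)
def inb(p,X): c,s=np.cos(p[2]),np.sin(p[2]); d=X[:2]-p[:2]; return np.array([c*d[0]+s*d[1],-s*d[0]+c*d[1],X[2]]).round(1)
for n,p,o in [("pin_from",pf,[(W[0],(295.5,134)),(W[1],(298.5,221))]),("lip_from",pf,[(W[0],(389,141)),(W[1],(381,233.5))]),
 ("frame+y front",pf,[(W[0],(368.5,66)),(W[1],(363.5,174))]),("frame+y back",pf,[(W[0],(353.5,66)),(W[1],(352.5,175))]),("pin_to",pt,[(W[2],(302,76)),(W[3],(303.5,172))])]:
    X,e=tri(o); print(n,X.round(1),inb(p,X),np.round(e,1))
for z in (150,165,180): print("lip_to",z,inb(pt,atz(W[3],(290.5,76.5),z)), "fr -y front",inb(pf,atz(W[0],(349,205),z+35)))
E
```

```text
[ 4.65571e+02 -1.57285e+02 -8.60000e-02] [ 0.2 -1.9  0.  -3.4 -2.   0.1  0.7  0.8 -0.5 -0.8  0.2  1.5  0.3  1.8
 -0.   0.6]
[4.63464e+02 1.85649e+02 1.38000e-01] [ 0.2  0.   1.8 -1.4 -0.   0.7  0.3  1.2 -1.5 -1.1 -0.7 -1.9  0.4  0.6
 -0.5  1.6]
pin_from [ 499.3 -185.4  161.3] [ 36.  -25.2 161.3] [0.7 0.7]
lip_from [ 613.6 -193.3  190.2] [150.5 -23.2 190.2] [1.  0.9]
frame+y front [ 583.9 -111.2  202.4] [113.9  56.  202.4] [0.3 0.3]
frame+y back [ 568.5 -111.9  205.8] [ 98.7  54.  205.8] [1.2 1.1]
pin_to [510.5 169.5 195.6] [ 44.4 -22.4 195.6] [0.1 0.1]
lip_to 150 [ 43.1  96.4 150. ] fr -y front [ 112.7 -109.3  185. ]
lip_to 165 [ 44.1  93.7 165. ] fr -y front [ 110.7 -105.3  200. ]
lip_to 180 [ 45.2  90.9 180. ] fr -y front [ 108.7 -101.3  215. ]
```

```bash
cat >> h.py <<'E'
P=np.load("pose.npz"); pf,pt=P["pf"],P["pt"]
def b2w(p,x,y,z): c,s=np.cos(p[2]),np.sin(p[2]); return np.array([p[0]+c*x-s*y,p[1]+s*x+c*y,z])
def w2b(p,X): c,s=np.cos(p[2]),np.sin(p[2]); d=np.array(X)[:2]-p[:2]; return np.array([c*d[0]+s*d[1],-s*d[0]+c*d[1],X[2]])
def fb(p,f): c,s=np.cos(p[2]),np.sin(p[2]); return np.array([c*f[0]+s*f[1],-s*f[0]+c*f[1],f[2]])
E
python3 - <<'E'
from h import *
env.clamp()
q=down(np.pi+pt[2])
env.goto(b2w(pt,16,69,320),q); print(env.current_time(),env.current_joint_positions())
env.servo_line(b2w(pt,16,69,235),feed=120)
env.servo_line(b2w(pt,16,69,148),feed=80); env.wait(.2)
f0=F(); print(env.current_time(),f0,w2b(pt,env.current_tool_pos()))
for x in np.arange(18,50,2.):
    t=env.current_time(); env.servo_line(b2w(pt,x,69,148),feed=20); f=fb(pt,F()-f0); print(round(env.current_time()-t,2),x,w2b(pt,env.current_tool_pos()).round(1),f.round(1))
    if f[0]<-2.2: break
E
```

```text
7.225 [ 4.51260342e-01 -1.97416580e-01  1.58313161e+00 -8.04810480e-05
  1.75566692e+00 -1.25591440e+00]
9.5167 [0.13772001 0.35510158 0.12626788] [ 16.1306934   69.04170757 148.36920424]
0.25 18.0 [ 18.1  69.  148. ] [-0.9  0.4 -0.5]
0.25 20.0 [ 20.1  69.  148. ] [0.6 0.3 0.5]
0.25 22.0 [ 22.1  69.  148. ] [ 0.1 -0.4 -0.2]
0.25 24.0 [ 24.1  69.  147.9] [-0.9 -0.2 -0.2]
0.25 26.0 [ 26.1  69.  148. ] [-0.4 -0.4 -0.1]
0.25 28.0 [ 28.1  69.  148. ] [-0.   0.6  0.2]
0.25 30.0 [ 30.1  69.  148. ] [-0.6 -0.6 -0.2]
0.25 32.0 [ 32.  69. 148.] [0.1 0.1 0.2]
0.25 34.0 [ 34.  69. 148.] [-2.7 -0.  -0.3]
```

```bash
cat > sweep.py <<'E'
from h import *
def pt_at(p,pin,r,off,th,z): # centre of the finger behind the bar; th=hook angle
    return b2w(p,pin[0]+r*np.sin(th)-off*np.cos(th),pin[1]+r*np.cos(th)+off*np.sin(th),z)
E
python3 - <<'E'
from sweep import *
pin=(44.5,-22); r=91; off=11.5; z=148
env.wait(.1)
for th in np.r_[np.arange(.1,1.3,.1)]:
    env.servo_line(pt_at(pt,pin,r,off,th,z),down(np.pi+pt[2]-th),feed=45)
    f=fb(pt,F()); 
    ft=f[0]*np.cos(th)-f[1]*np.sin(th); print(round(env.current_time(),2),round(th,2),f.round(1),"tang",ft.round(1))
    if -ft>12: break
E
```

```text
12.2 0.1 [-0.2 -0.1 -0.6] tang -0.2
12.55 0.2 [ 0.5 -1.2  0.3] tang 0.7
12.9 0.3 [-0.3 -0.1  0.5] tang -0.2
13.25 0.4 [-0.4 -0.6 -0.6] tang -0.1
13.6 0.5 [0.7 0.9 0.6] tang 0.2
13.95 0.6 [-0.8 -0.2 -0.9] tang -0.5
14.3 0.7 [-0.7 -0.3  0.6] tang -0.3
14.65 0.8 [-0.8  0.2 -0.5] tang -0.7
15.0 0.9 [ 0.3 -1.7  0.8] tang 1.6
15.35 1.0 [ 0.4  0.1 -0.1] tang 0.1
15.7 1.1 [-0.7  0.6 -0.2] tang -0.9
16.05 1.2 [ 0.1  0.6 -0.4] tang -0.5
```

```bash
python3 - <<'E'
from sweep import *
t,f=env.grab_frame("top"),env.grab_frame("scene")
a=cv2.resize(t[130:240,200:360],(800,550)[0:2] if 0 else (400,275)); b=cv2.resize(f[110:260,330:490],(400,375))
o=np.zeros((375,800,3),np.uint8);o[:275,:400]=a;o[:,400:]=b;cv2.imwrite("pics/c1.png",o); print(env.current_tool_pos(),F())
E
```

```text
[584.4151648  224.39236795 148.02755553] [-0.52069232 -0.07981187  0.07483443]
```

View pics/c1.png

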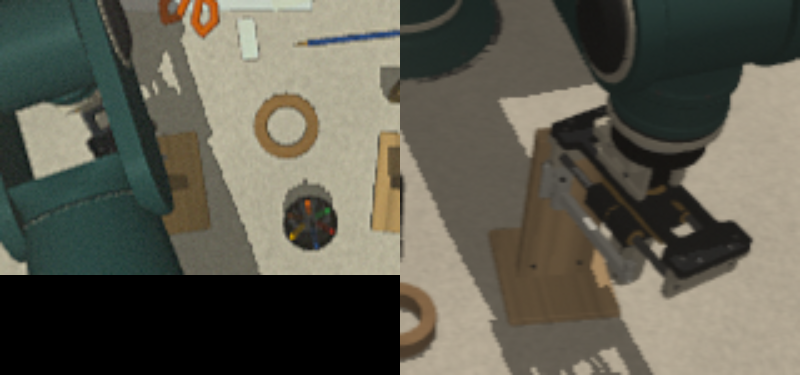

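The scene crop shows the hook swinging with the finger, at about (560,180) to (630,265). I'll continue slowly to the stop.

```bash
python3 - <<'E'
from sweep import *
pin=(44.5,-22); r=91; off=11.5; z=148
out=[]
for th in np.r_[np.arange(1.24,1.40,.04),np.arange(1.40,1.75,.0125)]:
    env.servo_line(pt_at(pt,pin,r,off,th,z),down(np.pi+pt[2]-min(th,1.571)),feed=10)
    f=fb(pt,F()); ft=f[0]*np.cos(th)-f[1]*np.sin(th); out.append((round(th,3),f.round(1).tolist(),round(ft,1)))
    if -ft>5 or abs(f[:2]).max()>8: break
print(env.current_time()); print(*out[-12:],sep="\n"); X=w2b(pt,env.current_tool_pos()); print(X)
E
```

```text
21.6667
(np.float64(1.4), [-1.4, 2.0, 1.6], np.float64(-2.2))
(np.float64(1.412), [-1.5, 3.0, 1.2], np.float64(-3.2))
(np.float64(1.425), [-0.8, 4.2, 1.6], np.float64(-4.2))
(np.float64(1.437), [-2.0, 3.8, 1.1], np.float64(-4.0))
(np.float64(1.45), [-1.6, 3.2, 1.2], np.float64(-3.4))
(np.float64(1.462), [-1.2, 3.0, 1.3], np.float64(-3.1))
(np.float64(1.475), [-2.4, 3.6, 0.6], np.float64(-3.9))
(np.float64(1.487), [-2.6, 3.2, 1.9], np.float64(-3.5))
(np.float64(1.5), [-2.0, 3.6, 1.0], np.float64(-3.7))
(np.float64(1.512), [-2.8, 3.7, 0.9], np.float64(-3.8))
(np.float64(1.525), [-2.5, 4.1, 1.7], np.float64(-4.2))
(np.float64(1.537), [-1.6, 5.7, 1.5], np.float64(-5.8))
[135.03300771  -7.27884302 147.97471715]
```

```bash
python3 - <<'E'
from sweep import *
pin=(44.5,-22); r=91; off=11.5; z=148
for th in np.arange(1.5435,1.75,.0065):
    env.servo_line(pt_at(pt,pin,r,off,th,z),down(np.pi+pt[2]-1.571),feed=8)
    f=fb(pt,F()); print(round(th,3),f.round(1),env.current_tool_pos().round(1))
    if abs(f[1])>10: break
X=w2b(pt,env.current_tool_pos()); print(X,env.current_time())
E
```

```text
1.544 [0.3 9.1 0.5] [598.5 196.9 148. ]
1.55 [-0.6 12.9  1.7] [598.5 196.8 148.1]
[135.32985563  -7.50087906 148.05731984] 22.1667
```

```bash
python3 - <<'E'
from sweep import *
X=w2b(pt,env.current_tool_pos()); n=down(np.pi/2)
env.servo_line(b2w(pt,X[0],X[1]+30,148),feed=60)
env.servo_line(b2w(pt,X[0],X[1]+30,300),feed=150)
env.goto([565,150,340],n); env.wait(.2); shot("v0")
env.goto([565,110,340],n); env.wait(.2); shot("v1")
env.gripper_open()
env.goto([565,-225,340],n); env.wait(.2); shot("v2")
env.goto([565,-265,340],n); env.wait(.2); shot("v3")
print(env.current_time(),env.current_tool_pos(),F())
t=[]
for k,(x,y) in enumerate([(235,50),(235,5),(230,75),(230,25)]):
    T,im=pickle.load(open(f"pics/v{k}.pkl","rb")); c=cv2.resize(im[y:y+150,x:x+200],None,fx=2,fy=2,interpolation=cv2.INTER_CUBIC)
    for i in range(0,200,20):
        cv2.line(c,(2*i,0),(2*i,6),(0,0,255),1)
        if i<150: cv2.line(c,(0,2*i),(6,2*i),(0,0,255),1)
        if i%40==0:
            cv2.putText(c,str(x+i),(2*i,16),0,.35,(255,0,0),1); cv2.putText(c,str(y+i),(8,2*i+4),0,.35,(255,0,0),1)
    t.append(c)
cv2.imwrite("pics/zv.png",np.vstack([np.hstack(t[:2]),np.hstack(t[2:])]))
E
```

```text
28.7583 [ 565.0873545  -264.34626897  340.17451485] [0.83547631 0.20288594 1.03225055]
```

View pics/zv.png

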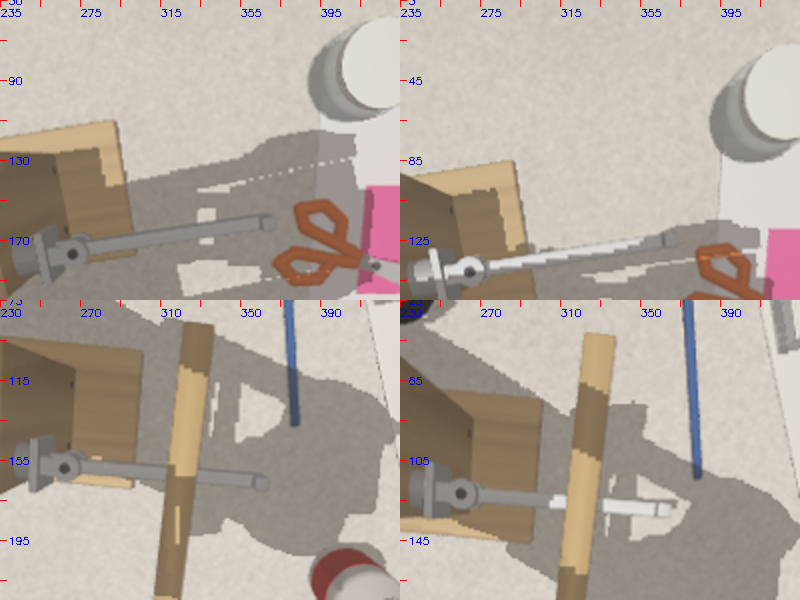

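Hook_to is fully out in v0 (pin at 271,177; end at 372,161). The frame's +y end is at row 87 in v2 and row 42 in v3. I still need its −y end.

```bash
python3 - <<'E'
from h import *
t=[]
for k,(x,y) in zip((2,3),[(270,180),(270,130)]):
    T,im=pickle.load(open(f"pics/v{k}.pkl","rb")); c=cv2.resize(im[y:y+110,x:x+90],None,fx=4,fy=4,interpolation=cv2.INTER_CUBIC)
    for i in range(0,110,10):
        cv2.line(c,(0,4*i),(8,4*i),(0,0,255),1); cv2.putText(c,str(y+i),(8,4*i+4),0,.35,(255,0,0),1); 
        if i<90: cv2.putText(c,str(x+i),(4*i,12),0,.3,(255,0,0),1);cv2.line(c,(4*i,0),(4*i,6),(0,0,255),1)
    t.append(c)
cv2.imwrite("pics/zf.png",np.hstack(t))
E
```

```text
(no output)
```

View pics/zf.png

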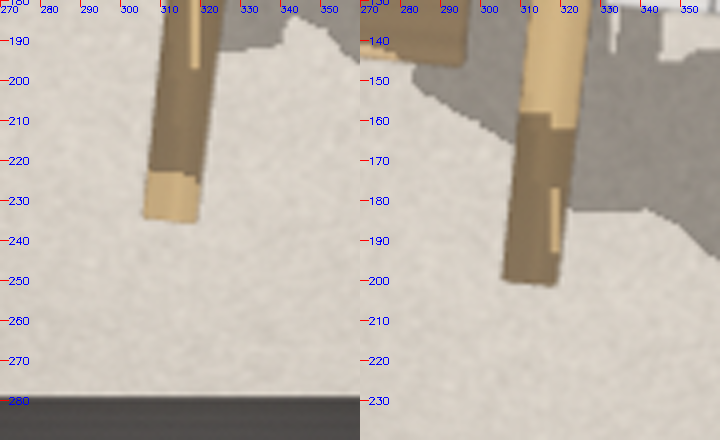

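```bash
python3 - <<'E'
from h import *
from scipy.optimize import least_squares
V=[cam("wrist",pickle.load(open(f"pics/v{k}.pkl","rb"))[0]) for k in range(4)]
L=np.array([[-8,80],[8,80],[8,-80],[-8,-80]])
o2=np.array([(323,87),(337,87),(319,235),(306,234.5)]);o3=np.array([(322.5,42),(337.5,42),(319,201.5),(305.5,200)])
def pts(p): c,s=np.cos(p[3]),np.sin(p[3]); return np.c_[p[0]+c*L[:,0]-s*L[:,1],p[1]+s*L[:,0]+c*L[:,1],np.full(4,p[2])]
r=least_squares(lambda p:np.r_[(proj(V[2],pts(p))-o2).ravel(),(proj(V[3],pts(p))-o3).ravel()],[565,-190,203,-.1],x_scale=[100,100,100,1]); print("frame top",r.x.round(3),r.fun.round(1))
print("board_from frame:",w2b(pf,r.x[:3]),"rel yaw",r.x[3]-pf[2])
for n,p,o in [("pin_to",pt,[(V[0],(271,177)),(V[1],(270,141))]),("end_to",pt,[(V[0],(372.5,161)),(V[1],(372.5,125))]),("pin_from",pf,[(V[2],(262.5,159)),(V[3],(260.5,122))]),("end_from",pf,[(V[2],(363,167)),(V[3],(366.5,130))])]:
    X,e=tri(o); print(n,X.round(1),w2b(p,X).round(1),np.round(e,1))
print("hook_to axis at z170 from v0:",[ (atz(V[k],uv,175).round(1)) for k,uv in [(0,(271,177)),(0,(372.5,161)),(1,(270,141)),(1,(372.5,125))]])
print("hook_from:",[ (atz(V[k],uv,175).round(1)) for k,uv in [(2,(262.5,159)),(2,(363,167)),(3,(260.5,122)),(3,(366.5,130))]])
E
```

```text
frame top [ 5.66432e+02 -1.90490e+02  2.08728e+02 -1.13000e-01] [-1.2 -1.5  0.6  0.4  0.4  0.5 -0.5 -0.5 -0.5 -0.5  0.9  1.5  0.6  0.1
 -0.2 -0. ]
board_from frame: [103.34338614 -24.406815   208.72770934] rel yaw -0.027106866471749078
pin_to [510.4 169.5 195.5] [ 44.2 -22.4 195.5] [0.3 0.3]
end_to [624.6 186.8 187.3] [159.8 -21.1 187.3] [0.6 0.7]
pin_from [ 500.9 -185.3  192.3] [ 37.6 -24.9 192.3] [0.2 0.2]
end_from [ 615.1 -193.7  196.8] [152.1 -23.4 196.8] [0.9 0.9]
hook_to axis at z170 from v0: [array([506.4, 166. , 175. ]), array([627.7, 185.4, 175. ]), array([507.1, 168.7, 175. ]), array([626.2, 186.9, 175. ])]
hook_from: [array([ 497.6, -187.1,  175. ]), array([ 617.6, -196.5,  175. ]), array([ 497.2, -184.9,  175. ]), array([ 619.7, -193.8,  175. ])]
```

```bash
python3 - <<'E'
from h import *
yaw=np.pi/2-.105; q=down(yaw); g=np.array([566.4,-188.5])
env.goto([*g,290],q); env.servo_line([*g,225],feed=80); env.wait(.15); f0=F()
for z in np.arange(219,197,-4.2):
    env.servo_line([*g,z],feed=30); f=F()-f0
    if abs(f).max()>3: print("contact",z,f); break
print(z,env.current_tool_pos(),env.current_time())
if z<200:
    env.clamp(); env.wait(.1); print(env.current_finger_gap()*93,env.current_gripper_force(),F()-f0,env.current_time())
E
```

```text
198.00000000000006 [ 566.32686966 -188.45613358  197.75145831] 32.1417
15.645111573063428 29.98405694961548 [1.102212   0.13226213 0.11363285] 33.4167
```

```bash
python3 - <<'E'
from h import *
T=toolT(); p=T[:3,3]; f0=F()
env.servo_line(p+[0,0,12],feed=30); f1=F()-f0; 
env.servo_line(p+[0,0,50],feed=80); print(f1,F()-f0,env.current_finger_gap()*93)
u=np.array([np.cos(-.08),np.sin(-.08),0])
env.servo_line(p+[0,0,50]+80*u,feed=120)
env.servo_line(p+[0,0,125]+84*u,feed=150); print(env.current_time())
# hook_to line: touch point and yaw
h=np.array([600.1,185.4]); v=np.array([np.cos(.145),np.sin(.145)])
x0=h+v*55; q=down(np.pi/2+.14)
env.goto([*x0,325],q); print(env.current_time(),env.current_tool_pos())
env.wait(.1); im=env.grab_frame("scene"); cv2.imwrite("pics/held.png",cv2.resize(im[60:280,190:510],(800,550)))
E
```

```text
[ 0.18099517 -0.04737395 -3.03338028] [ 0.03250112 -0.60913562 -2.67220747] 15.337626092984523
36.0583
37.5 [654.81028017 192.25897942 324.89910463]
```

View pics/held.png

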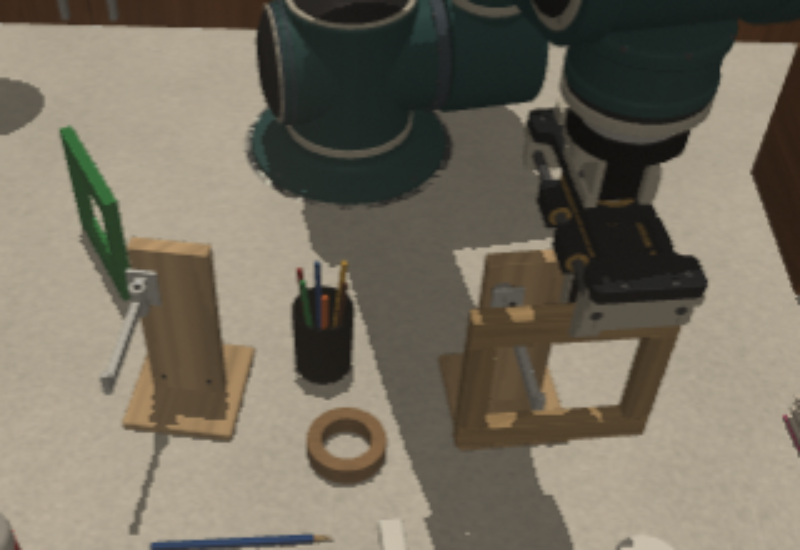

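```bash
python3 - <<'E'
from h import *
from scipy.optimize import least_squares
C=cam("scene"); T=toolT(); c=T[:3,3]; a=.14
o=np.array([(378.8,184),(461.2,190),(372.8,238.8),(446,232.8)])
def pts(d): 
    L=np.array([[8,-80,11],[8,80,11],[8,-80,-139],[8,80,-139]],float); w=a+d[2]
    ux=np.array([np.cos(w),np.sin(w),0]); uy=np.array([-np.sin(w),np.cos(w),0])
    return c+L[:,:1]*ux+(L[:,1:2]+d[0])*uy+(L[:,2:]+d[1])*[0,0,1]
print(proj(C,pts([0,0,0])).round(1),o)
r=least_squares(lambda d:(proj(C,pts(d))-o).ravel(),[0,0,0],x_scale=[10,10,.1]); print(r.x,r.fun.round(1))
E
```

```text
[[380.  190.2]
 [465.5 184.6]
 [372.7 239.7]
 [447.5 234.2]] [[378.8 184. ]
 [461.2 190. ]
 [372.8 238.8]
 [446.  232.8]]
[-3.53563781  1.46635948 -0.0787982 ] [-1.5  3.2  3.2 -3.5 -2.4 -1.9  0.5  3.3]
```

```bash
python3 - <<'E'
from h import *
h=np.array([600.1,185.4]); v=np.array([np.cos(.145),np.sin(.145)])
a=h+v*55; b=h-v*25
env.servo_line([*a,248],feed=150); env.servo_line([*b,248],feed=80); env.wait(.1)
f0=np.mean([F() for _ in range(5)],0); print(f0,env.current_time())
env.servo_line([*b,207],feed=40)
z=207.
while z>178:
    z-=1; env.servo_line([*b,z],feed=10); f=F()-f0
    if f[2]>2: 
        f=np.mean([F() for _ in range(3)],0)-f0; print(z,f.round(1))
        if f[2]>2: break
print(env.current_tool_pos(),env.current_time(),env.current_torque())
E
```

```text
[ 0.27915669 -0.26804442 -1.98692477] 39.5667
200.0 [-3.1 -1.2  7.5]
[575.43491422 181.81977261 200.71232329] 42.4917 [-0.11762471  0.44522615 -0.01766733]
```

```bash
python3 - <<'E'
from h import *
p=np.array([*(np.array([600.1,185.4])-25*np.array([np.cos(.145),np.sin(.145)])),200.4])
env.servo_line(p,feed=10); print(F())
env.gripper_open(); t=env.current_time()
env.servo_line([p[0],p[1],235],feed=60); env.servo_line([p[0],p[1],320],feed=150)
print(t,env.current_time())
im=env.grab_frame("scene"); cv2.imwrite("pics/hung.png",cv2.resize(im[100:270,330:500],(600,600)))
E
```

```text
[-2.19890597 -0.1920059   4.937024  ]
44.025 45.4667
```

View pics/hung.png

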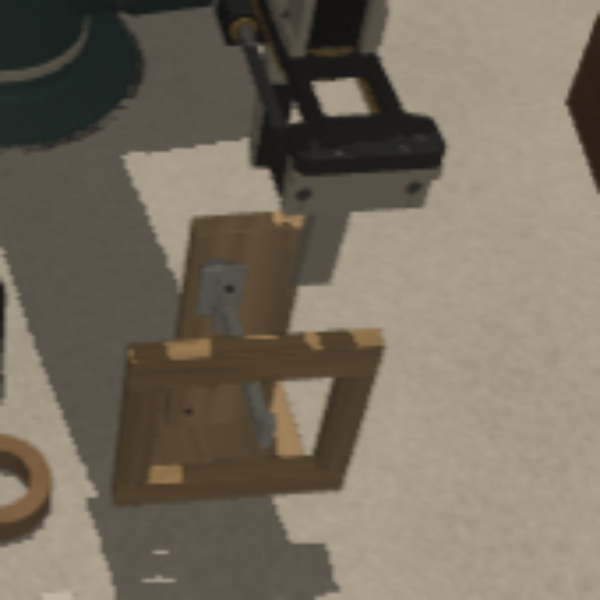

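```bash
python3 - <<'E'
from sweep import *
pin=(37.5,-22.6); r=87; off=-11.5; z=148
def go(th,feed): env.servo_line(pt_at(pf,pin,r,off,th,z),down(np.pi+pf[2]-min(max(th,0),1.571)),feed=feed)
s=pt_at(pf,pin,r,off-14,1.571,z); q=down(np.pi/2+pf[2])
print(env.solve_ik(pt_at(pf,pin,r,off,0,z),down(np.pi+pf[2])))
env.clamp()
env.goto([s[0],s[1],260],q); t=env.current_time()
env.servo_line(s,feed=110); print(t,env.current_time())
go(1.571,20)
for th in np.arange(1.47,.25,-.1): go(th,45)
f=fb(pf,F()); print("coarse done",env.current_time(),f.round(1))
out=[];st=.04; th=.27
while th>-.15:
    st=.025 if th>.1 else .0125
    if out and out[-1][2]>5.5: st=.0065
    th-=st; go(th,10)
    f=fb(pf,F()); ft=f[0]*np.cos(th)-f[1]*np.sin(th); out.append((round(th,3),f.round(1).tolist(),round(ft,1)))
    if ft>9 or env.current_time()>66: break
print(*out[-12:],sep="\n"); print(w2b(pf,env.current_tool_pos()),env.current_time())
E
```

```text
[-2.33298292e-01 -1.78192011e-01  1.84364584e+00 -4.44089210e-16
  1.47613882e+00 -1.71797026e+00]
48.4583 49.625
coarse done 54.925 [0.1 0.2 0.7]
(0.22, [3.3, -1.1, -0.2], np.float64(3.5))
(0.195, [3.0, -1.7, -0.9], np.float64(3.3))
(0.17, [2.6, -0.2, -1.2], np.float64(2.6))
(0.145, [2.8, -1.6, -1.0], np.float64(3.0))
(0.12, [3.0, -1.5, -1.5], np.float64(3.2))
(0.095, [2.3, -2.0, -0.9], np.float64(2.5))
(0.083, [4.4, -2.1, -0.7], np.float64(4.6))
(0.07, [3.3, -2.9, 0.2], np.float64(3.5))
(0.058, [3.2, -1.9, -0.8], np.float64(3.3))
(0.045, [3.8, -2.1, -1.8], np.float64(3.9))
(0.033, [4.1, -1.9, -1.4], np.float64(4.2))
(0.02, [13.1, -2.9, -4.4], np.float64(13.2))
[ 51.53680941  64.06323157 148.08899016] 59.0417
```

```bash
python3 - <<'E'
from h import *
X=w2b(pf,env.current_tool_pos())
env.servo_line(b2w(pf,X[0]+28,X[1],148),feed=70); env.servo_line(b2w(pf,X[0]+28,X[1],290),feed=150); env.goto([480,-330,320],down(np.pi/2)) 
print(env.current_time(),F())
a,b=env.grab_frame("scene"),env.grab_frame("top")
o=np.zeros((600,800,3),np.uint8); o[:,:500]=cv2.resize(a[100:280,330:480],(500,600)); o[:300,500:]=cv2.resize(a[130:250,190:310],(300,300)); o[300:,500:]=cv2.resize(b[120:270,220:370],(300,300))
cv2.imwrite("pics/end.png",o)
E
```

```text
61.6833 [ 0.46083785 -0.07735779  0.75230134]
```

View pics/end.png

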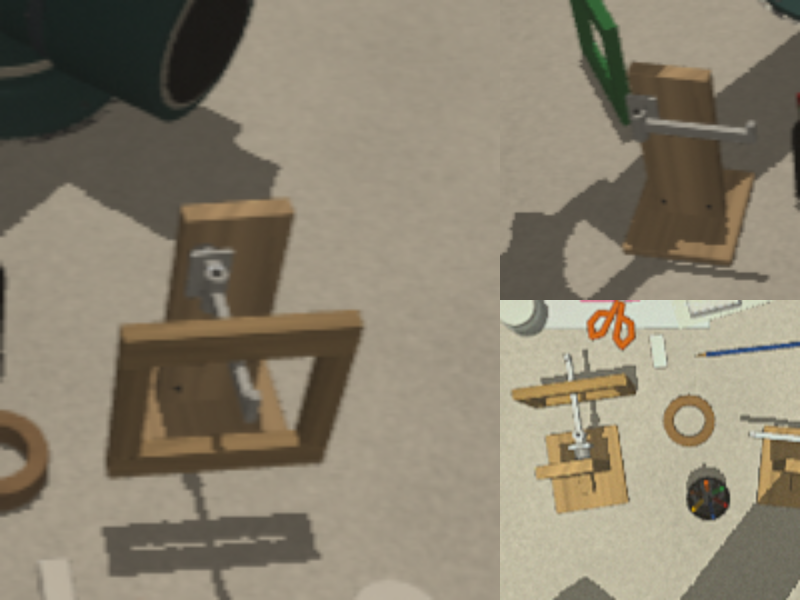

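```bash
python3 - <<'E'
from h import *
from scipy.optimize import least_squares
C=cam("scene"); o=np.array([(122,342),(362,330),(108,475),(322,462)])/3.3333+[330,100]
L=np.array([[8,-80,11],[8,80,11],[8,-80,-139],[8,80,-139]],float)
f=lambda d:(proj(C,R.from_euler("ZYX",[.14+d[3],d[4],d[5]]).apply(L)+d[:3])-o).ravel()
g=[575,182,200,0,0,0]
for mask in ([1,1,1,1,0,0],[1,1,1,0,0,1]):
    m=np.array(mask,bool)
    def ff(x): d=np.array(g,float); d[m]=x; return f(d)
    r=least_squares(ff,np.array(g,float)[m],x_scale=np.array([10,10,10,.1,.1,.1])[m]); print(mask,r.x.round(3),r.fun.round(1))
E
```

```text
[1, 1, 1, 1, 0, 0] [ 5.66719e+02  1.81888e+02  1.91249e+02 -2.20000e-02] [ 0.5 -0.3 -0.1 -0.4 -0.1  0.2 -0.5  0.6]
[1, 1, 1, 0, 0, 1] [ 5.68238e+02  1.81483e+02  1.93075e+02 -1.00000e-03] [ 0.6  0.2 -0.1 -1.  -0.   0.9 -0.6  0.1]
```

Roll is about 0, so the frame hangs upright and centred on the opened hook. The emptied hook is folded.

```bash
python3 -c "
from rig import env
print(env.sign_off(),env.current_time())"
```

```text
the job is handed in; nothing more can be done
the job is handed in; nothing more can be done
```

The frame now hangs upright on the hook I swung fully out, the emptied hook is folded to its stop, and the job was handed in at about 62 s of the 72 s allowed. Both stops were met at about 13 N, and I saw nothing else moved in the final pictures.

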